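Lift the tube caddy out of the wash trough, drain it and hang it up

TASK

The white tube caddy has been washed: lift it out of the grey trough by its handle and stand it upright on the black draining mat, its whole base on the mat, and let go of it. Then take it by its body, so that the handle is free, and hang it by the handle on the hook of the steel stand, under the lamp, so that it hangs freely and roughly level. Set it down rather than drop it, and leave everything else where it is.

Things in the scene. Friction and masses are not known exactly. Their poses are not given: they have to be found in the camera images.
- caddy: white open box 50 (x) x 200 (y) x 60 mm tall, walls and floor 4 mm, about 0.16 kg, with a stirrup handle rising from a solid block (42 x 56 mm, top at 42 mm) in its middle. Origin at the centre of its underside, z up. On the mat its body can be gripped across the 50 mm width near either end (y = -78 or +78 mm); in the trough only the handle can be gripped
- handle (a point): centre of the underside of the caddy's handle bar, 96 mm above the caddy's underside; axes as the caddy's. The bar runs along y: 56 mm long, 14 mm wide (x), 12 mm thick, on two posts 14 x 10 mm at y = -23 and +23 mm. The opening below it is 36 mm wide (y), 54 mm high, clear through along x
- trough: fixed grey open trough, outside 74 (x) x 224 (y) x 70 mm tall, walls and floor 5 mm; the caddy stands in it with 7 mm to spare all round, its long side along the trough's. Origin at the centre of its underside
- mat: fixed black rubber draining mat, 140 (x) x 280 (y) x 4 mm thick, ribbed. Origin at the centre of its underside
- stand: fixed steel stand: base plate x = -30 to +130 mm, 100 mm wide, 14 mm tall; upright rod 12 mm thick at x = +60 mm, 270 mm tall, carrying the hook; over the hook a lamp bar, x = -30 to +90 mm, 40 mm wide (y), z = 215 to 237 mm: no room for a gripper above the hook, but there is beside the lamp. Origin on the table right under point hook_seat
- hook_seat (a point): point where the handle bar should rest, on top of the hook: a level flat steel bar 14 mm wide (y), 6 mm thick, its top 160 mm above the table, that runs from the stand's upright towards -x and ends 45 mm from this point in an upturned tip rising 14 mm above the bar's top. A clamp 24 mm thick sits 48 mm behind (+x). Axes as the stand's
- jar_a: bystander: small glass jar with a blue lid, 56 mm wide, 65 mm tall, near the back; origin under its centre
- jar_b: bystander: small glass jar with a blue lid, 56 mm wide, 65 mm tall, close to the robot; origin under its centre
- amber: bystander: amber glass bottle, 44 mm wide, 100 mm tall; origin under its centre
- bowl: bystander: white ceramic bowl, 116 mm wide, 55 mm tall; origin under its centre
- tube_rack: bystander: clear block of test tubes, 60 (x) x 200 (y) x 50 mm, tubes up to 81 mm; origin under its centre
Not all that is in view belongs to the job. Leave any red look-alike of the caddy alone.

How it is judged:
By the outcome, as a careful person would: the job done as asked, in the order asked, and still so for the second after the job is handed in, with the robot touching nothing.
It also fails if it takes over 72 s, if anything falls off the work surface, if the arm or the gripper's body presses on something with over 40 N, if the wrist force passes 120 N, or if a joint passes its speed limit or range.

ROBOT

A 6-joint arm with a two-finger parallel gripper is mounted at the origin on the work surface. World frame = base frame: x ahead of the robot, y to its left, z up, the work surface at z = 0. Lengths are in mm, angles in rad, forces in N, time in s.
With the tool pointing down it reaches from about 250 to 775 mm from the base axis. Payload 8.9 kg.
Tool frame: the origin (TCP) lies midway between the tips of the shut fingers; the grasp point (between the pads) lies ctrl.grip_point_offset behind it (ctrl.grip_point_offset is the distance from the TCP to the grasp point, in mm); z points along the fingers, y is the line along which they close (so a half turn about z gives the same grasp; the last joint's range is limited). The gripper opens to 85 mm and grips with 20 to 120 N. Pads are 22 mm wide; open, the fingers measure 114 mm over their backs; the gripper's body (76 mm by 85 mm) begins 54 mm behind the grasp point. The pads swing forward as they close: fully open they stand 13 mm farther back than shut.
Start: joints at [-1.371, 0.291, -0.153, 1.127, 0, 1.431], TCP at [174.488, -495.154, 231.305] pointing down, gripper open.
Joint ranges: [-2.52, 2.52], [-0.91, 1.74], [-1.3, 1.37], [-1.96, 2.02], [-1.52, 1.47], [-3.14, 3.14]. Speed limits (rad/s): [2.22, 2.22, 2.79, 3.14, 3.14, 3.14].

INTERFACE

Orientations are given as a rotation vector (axis times angle).
In Python, from rig import ctrl gives the robot as it stands.
- The arm moves only by the tool apply_moves, never from a script. Its arguments are lists of equal length, an entry for each row: "fingers": the closure, from -1 (fully open) to 1 (shut); "translation": the shift along the world's x, y, z in cm, a list of three; "angular": the turn, a rotation vector about the world's x, y, z in rad, a list of three. In form: {"fingers": [fingers, ...], "translation": [[dx, dy, dz], ...], "angular": [[ax, ay, az], ...]}. A call has 1 to 12 rows; each row is the pose to reach, as a shift and turn from the pose commanded when the call began; what a row does not reach only later rows make up. A row lasts 1/8 s, in which the tool goes at most 62.5 mm and 10.7 degrees, less where a joint would pass 70% of its speed; a pose out of reach is approached as far as the arm can. A call with a gripper value outside its range is refused whole. The fingers move at their own pace and stop on an object; the grip force is fixed at half the most. Time passes only in rows, so rows that repeat a pose let the fingers close. It gives the time, the measured TCP pose, the force, the opening and the grip force at its end, in the units of the state.
- ctrl.state(): the state, without advancing time (a new reading comes with each control period).
- ctrl.snapshot(name): name is "scene" or "side" or "wrist"; returns the picture (384x512x3 uint8, red, green, blue); there is no depth.
- ctrl.get_calibration(name): a dict with "K" (3x3 intrinsics, pixels), "R" (3x3) and "t" (3): a world point X has camera coordinates R X + t. Camera axes: x right, y down, z forward; pixel columns grow to the right and rows downward; lengths in mm; the calibration is good to about 2 mm. A picture is of the moment at which its call begins: read the wrist's pose just before it. get_calibration takes no time and is no camera call; for the wrist camera it gives the pose at the moment of the call.
- ctrl.sign_off(): hands the job in; it is judged then, once.
The state is a dict: "t": time; "q": joint angles; "qd": joint speeds; "joint_efforts": joint torques, N m; "eef_pos": TCP position; "eef_rot": TCP orientation; "force": force on the tool from outside, world axes, zero at the start; "torque": the same for the moment, N m; "grip_width": finger opening in mm; "grip_force": force on a finger pad.
Only numpy, scipy, OpenCV 4.12 (cv2) and the standard library are available. Lean on these libraries where they do the work, as an engineer would, in place of code of your own. Each camera call takes 0.05 s, during which the arm holds its last target. There are 200 camera calls.

## Working session

There is one attempt and no reset: what is moved stays moved. The work goes in short steps, Python scripts to look and compute and a tool call to move; the robot and the scene stay as the last step left them, time stands still between calls to the robot, and variables do not carry over. Pictures are saved under pics/ and viewed, at most 10 in all, crops included, and the job is handed in when it is done.

Besides the shell and the picture viewer there is one more tool, called as a command line: name --argument value ..., lists and objects as JSON in quotes. apply_moves: Moves the arm, as the interface text tells. Its arguments: {"type":"object","properties":{"fingers":{"type":"array","items":{"type":"number"}},"translation":{"type":"array","items":{"type":"array","items":{"type":"number"}}},"angular":{"type":"array","items":{"type":"array","items":{"type":"number"}}}},"required":["fingers","translation","angular"]}

```bash
mkdir -p pics; python3 - <<'E'
from rig import ctrl
import cv2,numpy as np
s=ctrl.state();print({k:np.round(v,3) for k,v in s.items()},ctrl.grip_point_offset)
for n in("scene","side"):
    im=ctrl.snapshot(n);cv2.imwrite(f"pics/{n}0.png",im[:,:,::-1])
    c=ctrl.get_calibration(n);print(n,np.round(c["K"],1).tolist(),np.round(c["R"],4).tolist(),np.round(c["t"],1).tolist())
E
```

```text
{'t': np.float64(0.0), 'q': array([-1.371,  0.291, -0.154,  1.127,  0.   ,  1.432]), 'qd': array([ 0.   , -0.001,  0.   , -0.002,  0.002, -0.   ]), 'joint_efforts': array([ 2.0000e-03, -5.3715e+01,  3.3136e+01,  1.6000e-02, -0.0000e+00,
        0.0000e+00]), 'eef_pos': array([ 174.417, -494.72 ,  230.748]), 'eef_rot': array([-3.095, -0.529,  0.   ]), 'force': array([0.178, 0.279, 0.323]), 'torque': array([-0.005,  0.02 , -0.053]), 'grip_force': np.float64(0.0), 'grip_width': np.float64(85.152)} 18.700000000000003
scene [[396.4, 0.0, 259.8], [0.0, 396.4, 198.3], [0.0, 0.0, 1.0]] [[-0.2932, 0.956, -0.0022], [0.6681, 0.2033, -0.7158], [-0.6839, -0.2114, -0.6983]] [146.4, -252.0, 1381.1]
side [[435.8, 0.0, 251.1], [0.0, 435.8, 192.3], [0.0, 0.0, 1.0]] [[-0.8914, -0.4531, -0.0061], [-0.2992, 0.5985, -0.7431], [0.3404, -0.6606, -0.6691]] [464.4, 243.5, 1155.9]
```

View pics/scene0.png

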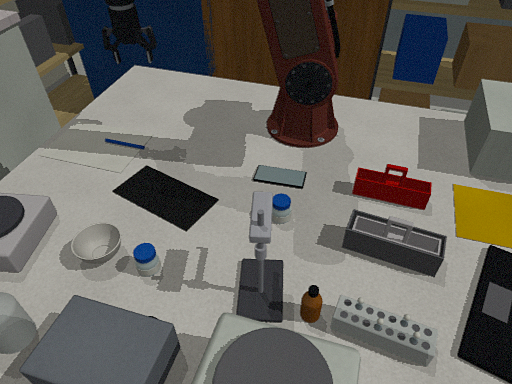

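View pics/side0.png

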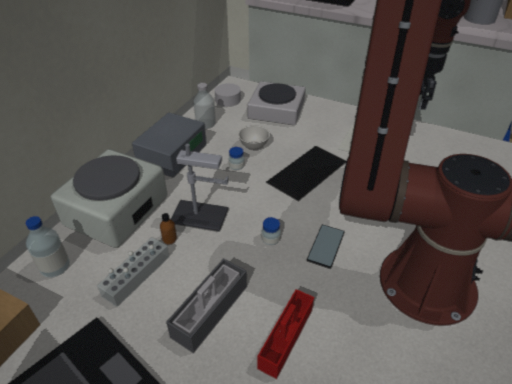

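The scene view shows the grey trough with the white caddy at about (395,240), the red look-alike at (392,185), the black ribbed mat at (165,195) and the stand at (260,260). The other dark flat things are a phone-like slab (280,176) and a black device with a screen (490,310). The side view shows the trough at (208,302), the mat at (307,172), the stand at (200,190) and the red look-alike at (288,330). The white caddy in the grey trough and the plain black mat at (165,195) fit the description, so I'll confirm them in an enlarged crop.

```bash
cat > h.py <<'E'
import numpy as np,cv2
from rig import ctrl
def P(n,c=None):
    c=c or ctrl.get_calibration(n); return c["K"]@np.c_[c["R"],c["t"]]
def plane(n,uv,z,c=None):
    c=c or ctrl.get_calibration(n);C=-c["R"].T@c["t"]
    d=c["R"].T@np.linalg.inv(c["K"])@np.array([*uv,1.]); return C+d*(z-C[2])/d[2]
def tri(na,a,nb,b,ca=None,cb=None):
    X=cv2.triangulatePoints(P(na,ca),P(nb,cb),np.float64(a).reshape(2,1),np.float64(b).reshape(2,1)).ravel(); return X[:3]/X[3]
def proj(n,X,c=None):
    x=P(n,c)@np.r_[X,1]; return x[:2]/x[2]
E
python3 - <<'E'
import cv2,numpy as np
from h import *
a=cv2.imread("pics/scene0.png");b=cv2.imread("pics/side0.png")
g=lambda x:np.clip(x.astype(float)*1.5,0,255).astype(np.uint8)
cv2.imwrite("pics/c1.png",g(cv2.resize(a[160:340,220:460],None,fx=3.3,fy=3.3,interpolation=2)))
cv2.imwrite("pics/c2.png",g(cv2.resize(b[130:350,140:360],None,fx=2.7,fy=2.7,interpolation=2)))
for n,im,uv in(("scene",a,(165,195)),("side",b,(307,172))):
    m=cv2.inRange(im,(0,0,0),(45,45,45));k,l,st,ce=cv2.connectedComponentsWithStats(m)
    i=l[uv[1],uv[0]];mm=(l==i).astype(np.uint8);mm=cv2.morphologyEx(mm,cv2.MORPH_CLOSE,np.ones((7,7)))
    q=cv2.findContours(mm,0,2)[0];q=max(q,key=cv2.contourArea)
    W=np.array([plane(n,p[0],4)[:2] for p in q],np.float32)
    print(n,i,st[i],cv2.minAreaRect(W))
E
```

```text
scene 307 [ 113  166  105   65 3329] ((457.4195556640625, -296.5807189941406), (278.4228210449219, 139.53384399414062), 74.21981811523438)
side 38 [ 268  147   80   53 1979] ((448.87158203125, -296.71514892578125), (277.2503662109375, 146.44708251953125), 73.9329605102539)
```

View pics/c1.png

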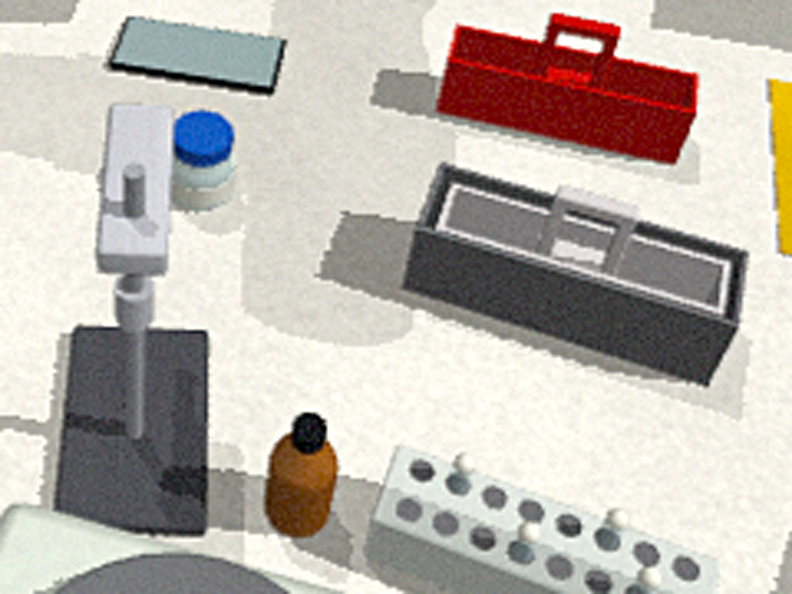

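View pics/c2.png

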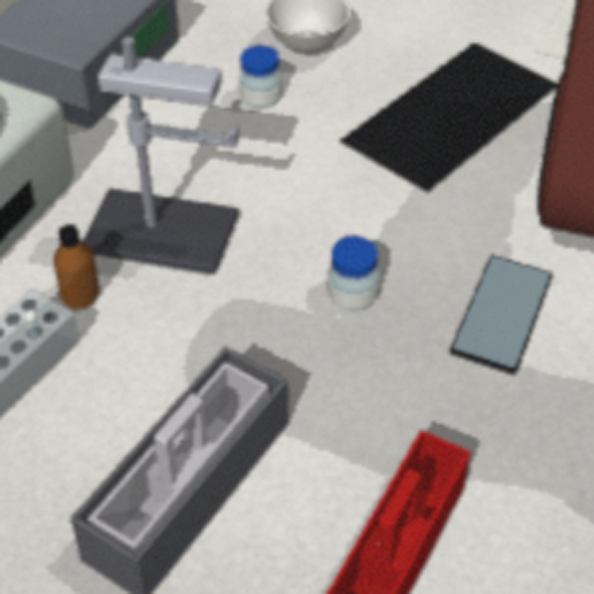

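The crops confirm it: the white caddy sits in the dark grey trough (c1 bar (597,203), c2 bar (180,420)). The red box stands in the open and is the look-alike. The stand's hook points towards the robot under the lamp, with its tip at c2 (232,135).

```bash
python3 - <<'E'
from h import *
A=lambda p:(np.array(p)+.5)/3.3-.5+[220,160]
B=lambda p:(np.array(p)+.5)/2.7-.5+[140,130]
def T(name,a,b): print(name,np.round(tri("scene",A(a),"side",B(b)),1))
# scene c1 / side c2 correspondences: robot-side(-x) is up in c1 ; +y right in c1
T("rim -x-y",(443,166),(287,383))
T("rim +x-y",(416,229),(230,350))
T("rim -x+y",(746,252),(140,588))
T("rim +x+y",(738,322),(78,522))
T("bar centre top",(598,205),(180,418))
T("bar -y end",(559,197),(200,399)); T("bar +y end",(636,212),(158,440))
T("base -x-y",(78,326),(239,210));T("base -x+y",(208,330),(212,271));T("base +x-y",(57,528),(112,190));T("base +x+y",(207,533),(82,247))
T("lamp -x-y",(112,104),(219,72));T("lamp -x+y",(170,106),(212,97))
T("lamp +x-y",(103,253),(133,57));T("lamp +x+y",(167,256),(101,75))
r=[plane("scene",A(p),70)[:2] for p in((443,166),(416,229),(738,322),(746,252))];print("rim plane",np.round(r,1).tolist(),np.mean(r,0))
r=[plane("side",B(p),70)[:2] for p in((287,383),(230,350),(78,522))];print("rim side",np.round(r,1).tolist())
r=[plane("scene",A(p),14)[:2] for p in((78,326),(208,330),(207,533),(57,528))];print("base",np.round(r,1).tolist(),np.mean(r,0))
r=[plane("side",B(p),14)[:2] for p in((239,210),(212,271),(82,247),(112,190))];print("base side",np.round(r,1).tolist(),np.mean(r,0))
for n,f,p in(("scene",A,(598,205)),("side",B,(180,418))):print("bar@113",plane(n,f(p),113))
E
```

```text
rim -x-y [422.2 223.9  66. ]
rim +x-y [490.5 213.   64.7]
rim -x+y [436.4 451.   52.7]
rim +x+y [513.2 434.8  67.1]
bar centre top [472.4 329.9 109.6]
bar -y end [468.8 303.3 106.5]
bar +y end [475.7 356.8 111.6]
base -x-y [607.2  -9.6  10.2]
base -x+y [585.8  85.5  11.2]
base +x-y [761.1  26.5   6.2]
base +x+y [737.5 121.2   8.2]
lamp -x-y [601.7  19.7 234.3]
lamp -x+y [590.   53.7 230.8]
lamp +x-y [700.9  38.9 225.1]
lamp +x+y [705.5  81.8 234.5]
rim plane [[427.3, 224.7], [496.8, 214.3], [516.9, 435.1], [450.1, 441.9]] [472.76666791 328.98938622]
rim side [[420.5, 225.5], [487.7, 215.1], [511.1, 434.8]]
base [[611.0, -7.1], [586.8, 84.5], [742.5, 124.7], [767.2, 31.7]] [676.88766851  58.44624731]
base side [[605.0, -7.9], [584.6, 89.2], [733.0, 122.6], [755.2, 29.4]] [669.44354523  58.32727313]
bar@113 [477.65584874 330.86854879 113.        ]
bar@113 [470.26798952 330.05347938 113.        ]
```

apply_moves --fingers '[-1,-1,-1,-1,-1,-1,-1,-1,-1,-1,-1,-1]' --translation '[[1,3,0.5],[2.5,7,1],[4,11,1.5],[5.4,15,2],[6.9,19,2.5],[8.3,23,3],[9.7,27,3],[11.2,31,3],[12.6,35,3],[14.1,39,3],[15.2,42,3],[15.9,44,3]]' --angular '[[0,0,0.05],[0,0,0.1],[0,0,0.15],[0,0,0.2],[0,0,0.26],[0,0,0.32],[0,0,0.38],[0,0,0.44],[0,0,0.5],[0,0,0.55],[0,0,0.59],[0,0,0.6]]'

```text
t: 1.6
eef_pos: [333.6, -53.7, 261.2]
eef_rot: [-2.8, -1.424, 0.0]
force: [0.3, -0.1, -0.7]
grip_width: 85.6
grip_force: 0.0
```

apply_moves --fingers '[-1,-1,-1,-1,-1,-1,-1,-1,-1,-1,-1,-1]' --translation '[[1,3,0],[2.5,7,0],[4,11,0],[5.4,15,0],[6.9,19,0],[8.3,23,0],[9.7,27,0],[11.2,31,0],[12.4,34.5,0],[13.2,36.8,0],[13.8,38.4,0],[13.8,38.4,0]]' --angular '[[0,0,0.05],[0,0,0.1],[0,0,0.15],[0,0,0.2],[0,0,0.26],[0,0,0.32],[0,0,0.38],[0,0,0.43],[0,0,0.48],[0,0,0.52],[0,0,0.536],[0,0,0.536]]'

```text
t: 3.1
eef_pos: [471.4, 329.5, 260.5]
eef_rot: [-2.324, -2.113, 0.002]
force: [-0.2, -0.3, 0.3]
grip_width: 85.8
grip_force: 0.0
```

```bash
python3 - <<'E'
from h import *
import json
s=ctrl.state();c=ctrl.get_calibration("wrist")
im=ctrl.snapshot("wrist");cv2.imwrite("pics/w1.png",im[:,:,::-1])
json.dump({k:np.array(v).tolist() for k,v in c.items()},open("w1.json","w"))
print(s["t"],s["eef_pos"],s["eef_rot"],s["q"])
for n,z,a in(("jar_a top",65,("scene",(145,253))),("jar_b top",65,("scene",(282,202))),("amber cap",100,("scene",(313,290))),("bowl",55,("scene",(96,243)))):print(n,np.round(plane(*a,z)))
print("proj",[np.round(proj("wrist",p,c)).tolist() for p in((472,330,113),(475,355,113),(469,305,113))])
E
```

```text
3.1 [471.36338618 329.4823047  260.54617438] [-2.32410857e+00 -2.11333899e+00  1.57781636e-03] [4.82927394e-01 3.75303124e-01 4.54421935e-02 1.24198455e+00
 4.22434361e-05 2.14864822e+00]
jar_a top [ 698. -212.   65.]
jar_b top [447.  44.  65.]
amber cap [705. 175. 100.]
bowl [ 699. -344.   55.]
proj [[253.0, 171.0], [254.0, 149.0], [253.0, 192.0]]
```

View pics/w1.png

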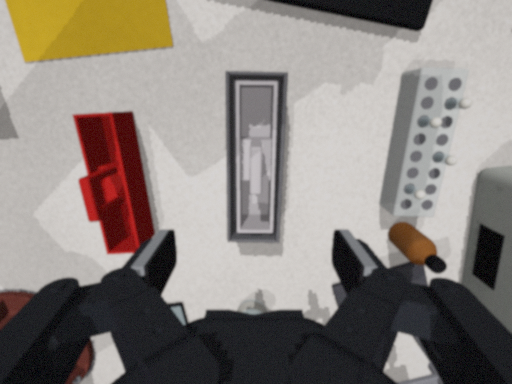

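The wrist view shows the trough rim with corners (227,72), (287,72), (280,241) and (229,240), and the bar inside it near (256,168). I'll refine with an enlarged crop.

```bash
python3 - <<'E'
from h import *
import json
a=cv2.imread("pics/w1.png")
cv2.imwrite("pics/w1c.png",np.clip(cv2.resize(a[60:250,200:310],None,fx=3.1,fy=3.1,interpolation=2)*1.3,0,255).astype(np.uint8))
c={k:np.array(v) for k,v in json.load(open("w1.json")).items()}
r=np.array([plane("wrist",p,70,c)[:2] for p in((227,72),(287,72),(280,241),(229,240))]);print(r.round(1).tolist(),r.mean(0))
d=(r[0]+r[1]-r[2]-r[3])/2;print("y axis tilt",np.arctan2(d[0],d[1]),np.linalg.norm(d), "cam",-c["R"].T@c["t"])
E
```

```text
[[451.8, 440.9], [521.6, 434.3], [499.0, 214.9], [427.6, 223.2]] [475.0187136  328.32068521]
y axis tilt 0.10652745034710154 219.79281816802785 cam [479.92665741 401.82872088 403.46159017]
```

View pics/w1c.png

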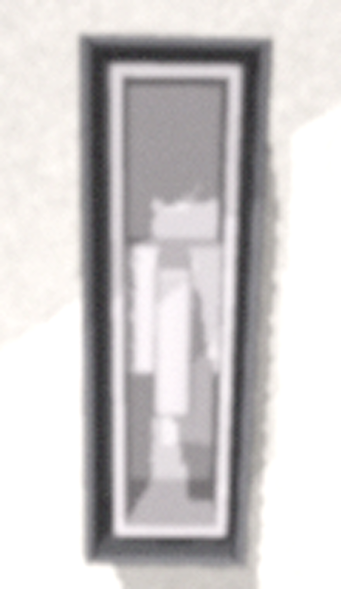

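The bar top shows at crop (172,342), which is wrist pixel (255.5,170.3), so it sits at about (474.5,330.5) with yaw about -0.105. It is parallel to the trough. Now descend and grip.

apply_moves --fingers '[-1,-1,-1,-1,-1,-1,-1,0.5,1,1,1,1]' --translation '[[0.3,0.1,-3],[0.3,0.1,-6.5],[0.3,0.1,-10],[0.3,0.1,-13],[0.3,0.1,-15.5],[0.3,0.1,-17],[0.3,0.1,-17.1],[0.3,0.1,-17.1],[0.3,0.1,-17.1],[0.3,0.1,-17.1],[0.3,0.1,-17.1],[0.3,0.1,-17.1]]' --angular '[[0,0,-0.01],[0,0,-0.01],[0,0,-0.01],[0,0,-0.01],[0,0,-0.01],[0,0,-0.01],[0,0,-0.01],[0,0,-0.01],[0,0,-0.01],[0,0,-0.01],[0,0,-0.01],[0,0,-0.01]]'

```text
t: 4.65
eef_pos: [474.4, 330.0, 90.7]
eef_rot: [-2.336, -2.101, -0.0]
force: [-3.1, -1.0, 5.1]
grip_width: 12.9
grip_force: 58.9
```

apply_moves --fingers '[1,1,1,1]' --translation '[[0,0,0],[0,0,0],[0,0,0.4],[0,0,1]]' --angular '[[0,0,0],[0,0,0],[0,0,0],[0,0,0]]'

```text
t: 5.15
eef_pos: [474.3, 329.7, 100.3]
eef_rot: [-2.336, -2.101, 0.001]
force: [-0.6, 0.2, -1.1]
grip_width: 12.4
grip_force: 58.6
```

apply_moves --fingers '[1,1,1,1,1,1,1]' --translation '[[0,0,1],[0,0,2.5],[0,0,4.5],[0,0,6.5],[0,0,8.5],[0,0,9.7],[0,0,10]]' --angular '[[0,0,0],[0,0,0],[0,0,0],[0,0,0],[0,0,0],[0,0,0],[0,0,0]]'

```text
t: 6.02
eef_pos: [474.9, 330.0, 201.3]
eef_rot: [2.336, 2.1, 0.002]
force: [0.7, 0.4, -1.3]
grip_width: 12.8
grip_force: 58.7
```

```bash
python3 - <<'E'
from h import *
s=ctrl.state();print(s["t"],s["eef_pos"],s["eef_rot"],s["grip_width"],s["force"])
a=ctrl.snapshot("scene")[:,:,::-1];b=ctrl.snapshot("side")[:,:,::-1]
cv2.imwrite("pics/l.png",np.hstack([cv2.resize(a[130:300,310:490],(400,378)),cv2.resize(b[150:350,100:300],(378,378))]))
E
```

```text
6.025 [474.88399068 330.04978805 201.31692963] [2.33571455e+00 2.10038022e+00 2.23589847e-03] 12.831014227821582 [ 0.73715088  0.4461352  -1.32716112]
```

View pics/l.png

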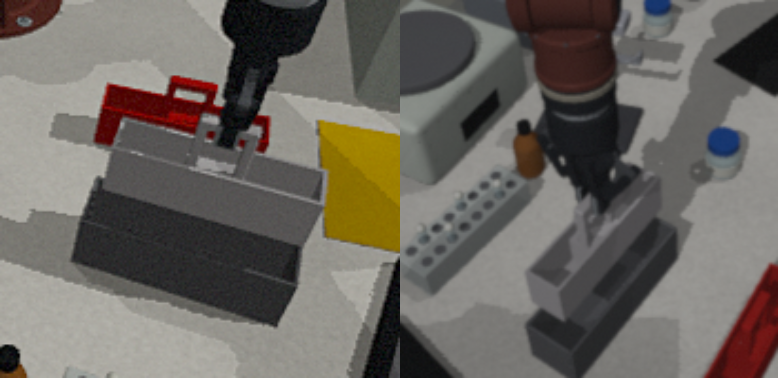

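The caddy hangs level from the gripper, clear of the trough. Carrying it to the mat.

apply_moves --fingers '[1,1,1,1,1,1,1,1,1,1]' --translation '[[0,-1.5,0],[-0.1,-4,0],[-0.3,-8,0],[-0.4,-12,0],[-0.6,-16,0],[-0.8,-20,0],[-0.9,-24,0],[-1,-28,0],[-1,-31,0],[-1,-32,0]]' --angular '[[0,0,0],[0,0,-0.01],[0,0,-0.02],[0,0,-0.03],[0,0,-0.04],[0,0,-0.05],[0,0,-0.06],[0,0,-0.07],[0,0,-0.08],[0,0,-0.08]]'

```text
t: 7.38
eef_pos: [463.6, 8.0, 199.9]
eef_rot: [-2.42, -2.002, 0.001]
force: [0.1, -0.0, -0.6]
grip_width: 12.8
grip_force: 58.6
```

apply_moves --fingers '[1,1,1,1,1,1,1,1,1,1,1]' --translation '[[0,-1.5,0],[-0.1,-4,0],[-0.3,-8,0],[-0.4,-12,0],[-0.6,-16,0],[-0.8,-20,0],[-0.9,-24,0],[-1,-27.5,0],[-1,-29.8,0],[-1,-30.7,0],[-1,-30.7,0]]' --angular '[[0,0,0],[0,0,-0.01],[0,0,-0.02],[0,0,-0.03],[0,0,-0.04],[0,0,-0.05],[0,0,-0.06],[0,0,-0.07],[0,0,-0.08],[0,0,-0.09],[0,0,-0.09]]'

```text
t: 8.75
eef_pos: [454.5, -296.7, 200.1]
eef_rot: [-2.505, -1.894, -0.0]
force: [-0.5, -0.6, -1.1]
grip_width: 12.5
grip_force: 58.6
```

```bash
python3 - <<'E'
from h import *
s=ctrl.state();print(s["t"],s["eef_pos"],s["eef_rot"],s["grip_width"],s["force"])
a=ctrl.snapshot("scene")[:,:,::-1];b=ctrl.snapshot("side")[:,:,::-1]
cv2.imwrite("pics/m.png",np.hstack([cv2.resize(a[110:260,90:250],(400,375)),cv2.resize(b[60:230,230:400],(375,375))]))
E
```

```text
8.75 [ 454.50420018 -296.74641637  200.10561609] [-2.50541145e+00 -1.89429952e+00 -2.32407857e-04] 12.524990270694975 [-0.47181304 -0.61438385 -1.13403022]
```

View pics/m.png

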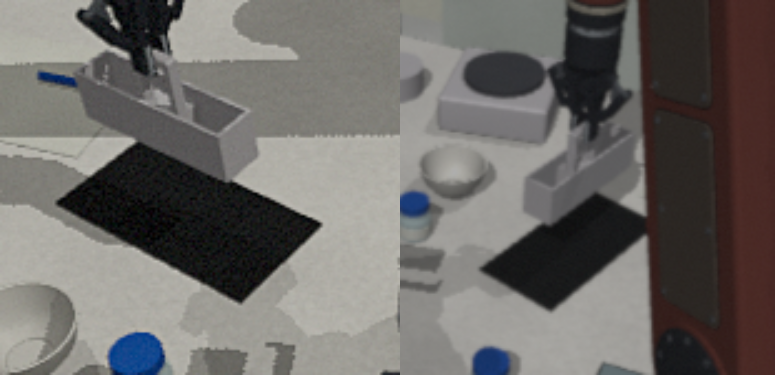

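The caddy is level over the mat in both views, aligned with it. Lowering gently.

apply_moves --fingers '[1,1,1,1,1,1,1,1,1,1]' --translation '[[0,0,-1.5],[0,0,-4],[0,0,-6.5],[0,0,-8.5],[0,0,-9.8],[0,0,-10.4],[0,0,-10.7],[0,0,-10.8],[0,0,-10.9],[0,0,-10.9]]' --angular '[[0,0,0],[0,0,0],[0,0,0],[0,0,0],[0,0,0],[0,0,0],[0,0,0],[0,0,0],[0,0,0],[0,0,0]]'

```text
t: 10.1
eef_pos: [454.6, -297.3, 91.6]
eef_rot: [2.506, 1.894, 0.0]
force: [-0.2, -0.0, -1.9]
grip_width: 12.9
grip_force: 58.6
```

apply_moves --fingers '[1,1,1]' --translation '[[0,0,-0.1],[0,0,-0.1],[0,0,-0.1]]' --angular '[[0,0,0],[0,0,0],[0,0,0]]'

```text
t: 10.48
eef_pos: [454.5, -297.1, 90.3]
eef_rot: [-2.506, -1.895, 0.0]
force: [0.3, -0.0, -0.7]
grip_width: 12.7
grip_force: 58.6
```

apply_moves --fingers '[1,1,1]' --translation '[[0,0,-0.05],[0,0,-0.1],[0,0,-0.1]]' --angular '[[0,0,0],[0,0,0],[0,0,0]]'

```text
t: 10.85
eef_pos: [454.6, -297.2, 89.7]
eef_rot: [2.506, 1.895, 0.0]
force: [-1.7, 0.8, 4.8]
grip_width: 12.9
grip_force: 59.4
```

Contact at about 5 N, so the caddy is seated. Releasing and lifting off.

apply_moves --fingers '[0.7,0.4,0,-0.5,-1,-1,-1,-1,-1,-1,-1]' --translation '[[0,0,0],[0,0,0],[0,0,0],[0,0,0],[0,0,0],[0,0,0],[0,0,0.5],[0,0,2],[0,0,4.5],[0,0,6],[0,0,6]]' --angular '[[0,0,0],[0,0,0],[0,0,0],[0,0,0],[0,0,0],[0,0,0],[0,0,0],[0,0,0],[0,0,0],[0,0,0],[0,0,0]]'

```text
t: 12.22
eef_pos: [455.2, -297.8, 150.8]
eef_rot: [2.504, 1.893, 0.001]
force: [-0.2, -0.0, 0.5]
grip_width: 85.7
grip_force: 0.0
```

apply_moves --fingers '[-1,-1,-1,-1,-1,-1,-1]' --translation '[[0,0,2],[0,0,5],[0,0,8],[0.7,2.5,10],[1.5,5.5,10],[2.2,7.6,10],[2.2,7.6,10]]' --angular '[[0,0,0],[0,0,0],[0,0,0],[0,0,0],[0,0,0],[0,0,0],[0,0,0]]'

```text
t: 13.1
eef_pos: [476.5, -219.9, 248.7]
eef_rot: [-2.503, -1.897, 0.0]
force: [0.4, 0.0, -0.7]
grip_width: 85.2
grip_force: 0.0
```

```bash
python3 - <<'E'
from h import *
import json
s=ctrl.state();c=ctrl.get_calibration("wrist")
w=ctrl.snapshot("wrist")[:,:,::-1]
print(s["t"],s["eef_pos"],s["eef_rot"],s["force"])
a=ctrl.snapshot("scene")[:,:,::-1]
cv2.imwrite("pics/w2.png",w);cv2.imwrite("pics/s2.png",a)
json.dump({k:np.array(v).tolist() for k,v in c.items()},open("w2.json","w"))
cv2.imwrite("pics/n.png",np.hstack([cv2.resize(a[110:260,90:250],(280,262)),np.zeros((262,8,3),np.uint8),cv2.resize(w,(349,262))]))
# expected corners of caddy top (z=64)
ya=-.2764;R=np.array([[np.cos(ya),-np.sin(ya)],[np.sin(ya),np.cos(ya)]])
for p in((-25,-100),(25,-100),(25,100),(-25,100)):
    X=np.r_[R@p+[454.6,-297.2],64];print(p,proj("wrist",X,c).round(1),proj("scene",X).round(1))
E
```

```text
13.1 [ 476.48929024 -219.93521098  248.68756128] [-2.50321277e+00 -1.89657405e+00  4.43392810e-04] [ 0.40799728  0.04426301 -0.70522208]
(-25, -100) [235.3 285.4] [141.2 161.2]
(25, -100) [269.5 285.5] [128.3 170.7]
(25, 100) [272.8 149.4] [182.8 197.6]
(-25, 100) [232.6 149.3] [195.1 186.7]
```

View pics/n.png

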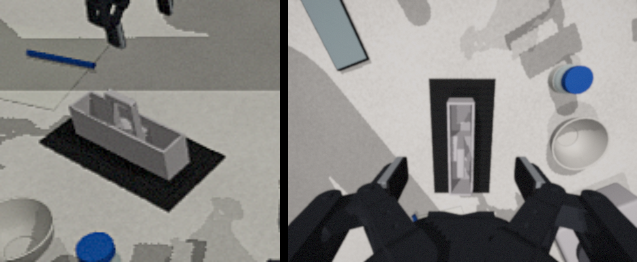

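The caddy stands upright on the mat, released (n.png left, about (130,140); wrist, about (460,145)). I'll check its exact pose and margins numerically.

```bash
python3 - <<'E'
from h import *
import json
w=cv2.imread("pics/w2.png");g=cv2.cvtColor(w,6).astype(int)
print("col 253 rows110-160",g[110:160:1,240:266].mean(1).round().astype(int).tolist())
print("row 160 cols 200-310",g[156:164,200:310].mean(0).round().astype(int).tolist())
print("row 260 cols 200-310",g[250:258,200:310].mean(0).round().astype(int).tolist())
print("col 216-226 rows 105-290",g[105:300,214:228].mean(1).round().astype(int).tolist())
E
```

```text
col 253 rows110-160 [202, 202, 201, 193, 170, 125, 70, 40, 34, 34, 34, 36, 34, 34, 33, 34, 32, 32, 28, 27, 28, 30, 30, 30, 29, 28, 28, 25, 26, 29, 30, 35, 66, 105, 132, 141, 142, 143, 146, 156, 173, 184, 182, 167, 149, 140, 139, 138, 138, 138]
row 160 cols 200-310 [208, 208, 207, 206, 206, 205, 204, 194, 159, 102, 54, 35, 34, 33, 34, 33, 33, 33, 31, 30, 33, 34, 32, 34, 33, 34, 34, 35, 33, 36, 35, 43, 80, 134, 171, 180, 163, 128, 100, 104, 115, 119, 121, 120, 120, 120, 123, 131, 140, 145, 146, 146, 146, 145, 145, 145, 145, 145, 146, 146, 146, 146, 145, 145, 145, 144, 141, 130, 117, 134, 169, 184, 176, 141, 84, 38, 24, 25, 26, 30, 30, 31, 32, 35, 34, 33, 34, 34, 35, 33, 34, 32, 33, 33, 32, 33, 33, 33, 33, 34, 51, 104, 158, 188, 200, 203, 204, 204, 205, 205]
row 260 cols 200-310 [204, 204, 205, 206, 205, 204, 203, 203, 203, 203, 203, 197, 175, 131, 74, 40, 33, 33, 33, 32, 34, 33, 31, 34, 32, 32, 33, 31, 35, 33, 34, 34, 33, 40, 79, 132, 169, 175, 152, 116, 102, 110, 117, 119, 120, 120, 124, 142, 167, 184, 189, 190, 190, 189, 188, 187, 182, 170, 158, 162, 168, 164, 154, 142, 132, 122, 107
[... 327 characters left out ...]
1, 32, 32, 34, 35, 33, 34, 33, 34, 33, 34, 35, 33, 34, 33, 34, 34, 35, 34, 34, 35, 34, 33, 33, 31, 33, 34, 34, 35, 36, 33, 32, 32, 31, 33, 36, 35, 35, 35, 34, 34, 32, 36, 34, 35, 33, 33, 34, 31, 33, 32, 36, 33, 33, 34, 33, 34, 34, 35, 33, 34, 33, 36, 34, 34, 33, 34, 35, 34, 32, 33, 32, 33, 35, 33, 35, 33, 33, 34, 33, 35, 34, 34, 34, 33, 35, 34, 36, 34, 35, 34, 32, 33, 34, 36, 34, 34, 34, 35, 34, 34, 34, 34, 33, 33, 35, 33, 35, 34, 35, 34, 35, 34, 35, 35, 36, 36, 34, 36, 35, 36, 35, 35, 36, 36, 35, 36, 38, 37, 39, 39, 37, 39, 39, 39, 39, 39, 39, 41, 41, 41, 42, 41, 42, 42, 43, 43, 45, 46, 46, 46, 53, 76, 125, 171, 196, 204, 206, 207, 206, 205, 204, 205, 207, 208, 207, 207, 206, 205, 203, 202]
```

The measured rim (columns 232.5–273.7, end at row 149) matches the expected pose within 1 mm, and the end margin is about 40 mm. Descending on the +y end to grip the body.

apply_moves --fingers '[-1,-1,-1,-1,-1,-1,-1,-1,-1,-1]' --translation '[[0,-0.1,-2],[0,-0.1,-5],[0,-0.1,-8.5],[0,-0.1,-12],[0,-0.1,-15],[0,-0.1,-18],[0,-0.1,-20.5],[0,-0.1,-22],[0,-0.1,-22.5],[0,-0.1,-22.5]]' --angular '[[0,0,0],[0,0,0],[0,0,0],[0,0,0],[0,0,0],[0,0,0],[0,0,0],[0,0,0],[0,0,0],[0,0,0]]'

```text
t: 14.45
eef_pos: [476.6, -222.5, 24.5]
eef_rot: [2.506, 1.894, 0.0]
force: [-0.0, 0.2, -0.1]
grip_width: 85.4
grip_force: 0.0
```

apply_moves --fingers '[-0.5,-0.1,0.2,0.5,1,1,1,1,1]' --translation '[[0,0,0],[0,0,0],[0,0,0],[0,0,0],[0,0,0],[0,0,0],[0,0,0],[0,0,0],[0,0,0]]' --angular '[[0,0,0],[0,0,0],[0,0,0],[0,0,0],[0,0,0],[0,0,0],[0,0,0],[0,0,0],[0,0,0]]'

```text
t: 15.58
eef_pos: [477.1, -222.5, 25.2]
eef_rot: [2.505, 1.894, 0.001]
force: [-0.1, -0.0, 5.2]
grip_width: 49.3
grip_force: 62.5
```

apply_moves --fingers '[1,1,1,1,1,1,1,1,1]' --translation '[[0,0,0.3],[0,0,0.8],[0,0,1.8],[0,0,3.2],[0,0,5],[0,0,7],[0,0,8.8],[0,0,9.6],[0,0,9.6]]' --angular '[[0,0,0],[0,0,0],[0,0,0],[0,0,0],[0,0,0],[0,0,0],[0,0,0],[0,0,0],[0,0,0]]'

```text
t: 16.7
eef_pos: [476.8, -222.3, 120.9]
eef_rot: [2.505, 1.894, 0.001]
force: [0.0, 0.1, -1.3]
grip_width: 49.4
grip_force: 62.0
```

apply_moves --fingers '[1,1,1,1,1,1,1,1,1,1,1,1]' --translation '[[0,1,0],[0.1,3,0],[0.2,6,0],[0.3,9,0],[0.4,12,0],[0.5,15.2,0],[0.7,18.5,0],[0.8,22,0],[0.9,25.5,0],[1.1,28.8,0],[1.2,30.8,0],[1.2,31.4,0]]' --angular '[[0,0,0.02],[0,0,0.06],[0,0,0.11],[0,0,0.16],[0,0,0.21],[0,0,0.26],[0,0,0.31],[0,0,0.36],[0,0,0.41],[0,0,0.46],[0,0,0.5],[0,0,0.524]]'

```text
t: 18.2
eef_pos: [487.5, 93.8, 119.9]
eef_rot: [-1.923, -2.483, 0.001]
force: [-1.0, -0.4, -1.5]
grip_width: 49.3
grip_force: 62.1
```

```bash
python3 - <<'E'
from h import *
import json
s=ctrl.state();c=ctrl.get_calibration("wrist")
w=ctrl.snapshot("wrist")[:,:,::-1]
print(s["t"],s["eef_pos"],s["eef_rot"],s["force"],s["grip_width"])
a=ctrl.snapshot("scene")[:,:,::-1];b=ctrl.snapshot("side")[:,:,::-1]
json.dump({k:np.array(v).tolist() for k,v in c.items()},open("w3.json","w"))
g=lambda x,s:cv2.resize(x,s,interpolation=2)
top=np.hstack([g(a[140:340,180:380],(400,400)),g(b[120:270,150:300],(400,400))])
bot=np.hstack([g(w[100:,100:],(290,200)),np.zeros((200,510,3),np.uint8)])
for n in("w","a","b"):cv2.imwrite(f"pics/pre_{n}.png",dict(w=w,a=a,b=b)[n])
cv2.imwrite("pics/pre.png",np.clip(np.vstack([top,bot])*1.3,0,255).astype(np.uint8))
E
```

```text
18.2 [487.48591211  93.7525947  119.9263715 ] [-1.92337349e+00 -2.48286720e+00  7.06836325e-04] [-0.98942343 -0.41361136 -1.48407225] 49.319209684183996
```

View pics/pre.png

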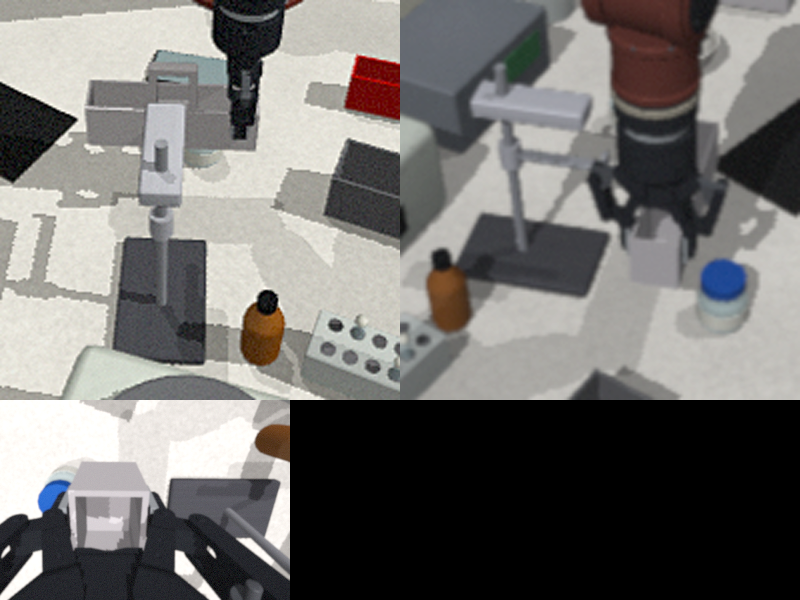

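The caddy is held level in front of the hook, with its handle facing the hook from the robot side. Scene tile: caddy (170,110), lamp (162,150). Side tile: hook arm from (510,155) to about (605,165). I'll check the predictions numerically.

```bash
python3 - <<'E'
from h import *
A=lambda u,v:(180+u/2,140+v/2);B=lambda u,v:(150+(u-400)/2.667,120+v/2.667)
print("rod top",tri("scene",A(161,143),"side",B(501,67)),"rod foot",tri("scene",A(162,303),"side",B(523,247)))
S=np.array([624.5,46]);y=.248;R=np.array([[np.cos(y),-np.sin(y)],[np.sin(y),np.cos(y)]])
ti=lambda p:((np.array(p)-[180,140])*2).round();tb=lambda p:((np.array(p)-[150,120])*2.667+[400,0]).round()
for n,p in(("rodtop",(60,0,270)),("rodfoot",(60,0,14)),("clamp",(48,0,160)),("tip",(-45,0,174)),("lampcorner-x+y top",(-30,20,237)),("lamp -x-y top",(-30,-20,237)),("lamp+x+y top",(90,20,237))):
    X=np.r_[S+R@p[:2],p[2]];print(n,X.round(),ti(proj("scene",X)),tb(proj("side",X)))
s=ctrl.state();r=s["eef_rot"];yt=2*np.arctan2(r[1],r[0])-np.pi/2
yt=np.arctan2(np.sin(yt),np.cos(yt));print("yaw",yt)
R=np.array([[np.cos(yt),-np.sin(yt)],[np.sin(yt),np.cos(yt)]]);C=s["eef_pos"][:2]-R@[0,78];u=s["eef_pos"][2]-21.2
for n,p in(("+x-y bot",(25,-100,0)),("+x-y rim",(25,-100,60)),("-x-y rim",(-25,-100,60)),("+x+y bot",(25,100,0)),("-x+y bot",(-25,100,0)),("-x+y rim",(-25,100,60)),("bar -y top",(7,-28,108))):
    X=np.r_[C+R@p[:2],p[2]+u];print(n,ti(proj("scene",X)),tb(proj("side",X)))
E
```

```text
rod top [681.5043208   57.12174164 268.55858879] rod foot [683.68268746  57.59422789  12.32753411]
rodtop [683.  61. 270.] [164. 142.] [497.  68.]
rodfoot [683.  61.  14.] [163. 300.] [521. 249.]
clamp [671.  58. 160.] [164. 210.] [519. 154.]
tip [581.  35. 174.] [168. 134.] [602. 156.]
lampcorner-x+y top [591.  58. 237.] [187. 102.] [580. 118.]
lamp -x-y top [600.  19. 237.] [148. 100.] [591.  94.]
lamp+x+y top [707.  87. 237.] [184. 193.] [466. 102.]
yaw 0.24870945189788807
+x-y bot [ 86. 145.] [671. 157.]
+x-y rim [ 82. 109.] [671. 116.]
-x-y rim [87. 79.] [715. 122.]
+x+y bot [254. 151.] [628. 281.]
-x+y bot [252. 121.] [676. 289.]
-x+y rim [256.  85.] [676. 246.]
bar -y top [146.  68.] [673. 124.]
```

apply_moves --fingers '[1,1,1,1]' --translation '[[0,-0.1,-0.3],[0,-0.2,-0.6],[0,-0.2,-0.6],[0,-0.2,-0.6]]' --angular '[[0,0,0],[0,0,0],[0,0,0],[0,0,0]]'

```text
t: 18.85
eef_pos: [488.5, 89.6, 114.3]
eef_rot: [-1.93, -2.479, 0.0]
force: [-0.3, 0.1, -2.0]
grip_width: 49.3
grip_force: 62.1
```

apply_moves --fingers '[1,1,1,1,1,1,1,1]' --translation '[[0.6,0.15,0],[1.6,0.4,0],[3,0.75,0],[4.4,1.1,0],[5.7,1.45,0],[6.7,1.7,0],[7.3,1.85,0],[7.3,1.85,0]]' --angular '[[0,0,0],[0,0,0],[0,0,0],[0,0,0],[0,0,0],[0,0,0],[0,0,0],[0,0,0]]'

```text
t: 19.85
eef_pos: [561.7, 108.4, 114.2]
eef_rot: [-1.929, -2.479, 0.0]
force: [0.2, -0.5, -1.7]
grip_width: 49.4
grip_force: 62.1
```

apply_moves --fingers '[1,1,1,1,1,1,1]' --translation '[[0.6,0.15,0],[1.6,0.4,0],[2.8,0.7,0],[3.8,0.95,0],[4.2,1.05,0],[4.3,1.1,0],[4.3,1.1,0]]' --angular '[[0,0,0],[0,0,0],[0,0,0],[0,0,0],[0,0,0],[0,0,0],[0,0,0]]'

```text
t: 20.72
eef_pos: [604.2, 119.3, 114.2]
eef_rot: [-1.929, -2.479, 0.0]
force: [0.3, 0.2, -1.1]
grip_width: 49.2
grip_force: 62.1
```

```bash
python3 - <<'E'
from h import *
s=ctrl.state();print(s["t"],s["eef_pos"],s["force"],s["torque"],s["grip_width"])
E
```

```text
20.725 [604.21974664 119.34733903 114.20014704] [ 0.26758608  0.21735939 -1.06869657] [ 0.10009327  0.04125759 -0.07888706] 49.24295485184617
```

apply_moves --fingers '[1,1,1,1,1,1,1,1]' --translation '[[0,0,-0.4],[0,0,-1],[0,0,-1.6],[0,0,-2.1],[0,0,-2.4],[0,0,-2.5],[0,0,-2.6],[0,0,-2.6]]' --angular '[[0,0,0],[0,0,0],[0,0,0],[0,0,0],[0,0,0],[0,0,0],[0,0,0],[0,0,0]]'

```text
t: 21.72
eef_pos: [604.6, 119.3, 88.4]
eef_rot: [1.93, 2.479, 0.0]
force: [-0.1, -0.4, -0.7]
grip_width: 49.0
grip_force: 62.2
```

apply_moves --fingers '[1,1,1]' --translation '[[0,0,-0.1],[0,0,-0.2],[0,0,-0.2]]' --angular '[[0,0,0],[0,0,0],[0,0,0]]'

```text
t: 22.1
eef_pos: [604.4, 119.3, 86.2]
eef_rot: [-1.93, -2.479, 0.0]
force: [-0.9, 0.4, -1.2]
grip_width: 49.6
grip_force: 62.1
```

apply_moves --fingers '[1,1,1]' --translation '[[0,0,-0.05],[0,0,-0.1],[0,0,-0.1]]' --angular '[[0,0,0],[0,0,0],[0,0,0]]'

```text
t: 22.48
eef_pos: [604.5, 119.3, 85.3]
eef_rot: [1.93, 2.479, 0.0]
force: [-0.2, -0.0, -1.3]
grip_width: 49.6
grip_force: 62.2
```

apply_moves --fingers '[1,1]' --translation '[[0,0,-0.05],[0,0,-0.05]]' --angular '[[0,0,0],[0,0,0]]'

```text
t: 22.72
eef_pos: [604.6, 119.3, 85.1]
eef_rot: [1.929, 2.479, 0.0]
force: [-0.6, -0.6, 2.3]
grip_width: 49.5
grip_force: 62.7
```

Contact on the hook at the expected height. Releasing, then retreating outward along the caddy's length before rising.

apply_moves --fingers '[0.3,0.2,0.1,0,-0.2,-0.5,-0.8,-1,-1,-1]' --translation '[[0,0,0],[0,0,0],[0,0,0],[0,0,0],[0,0,0],[0,0,0],[0,0,0],[0,0,0],[0,0,0],[0,0,0]]' --angular '[[0,0,0],[0,0,0],[0,0,0],[0,0,0],[0,0,0],[0,0,0],[0,0,0],[0,0,0],[0,0,0],[0,0,0]]'

```text
t: 23.98
eef_pos: [604.5, 119.3, 84.8]
eef_rot: [1.93, 2.479, -0.0]
force: [0.2, 0.9, -0.0]
grip_width: 85.5
grip_force: 0.0
```

```bash
python3 - <<'E'
from h import *
s=ctrl.state();print(s["t"],s["eef_pos"],s["force"],s["torque"],s["grip_width"],s["grip_force"])
c=ctrl.get_calibration("wrist");w=ctrl.snapshot("wrist");cv2.imwrite("pics/rel.png",w[:,:,::-1])
g=cv2.cvtColor(w,7).astype(int);w0=cv2.cvtColor(cv2.imread("pics/pre_w.png"),6).astype(int)
for r in(240,300):print(r,g[r,210:380:6].tolist(),w0[r,210:380:6].tolist())
E
```

```text
23.975 [604.48103936 119.32203002  84.77681966] [ 0.19961371  0.87762671 -0.03595497] [ 0.02167001 -0.02921671  0.01846725] 85.48037367647066 0.0
240 [76, 79, 93, 120, 117, 120, 116, 117, 139, 141, 141, 140, 140, 95, 77, 84, 170, 129, 66, 66, 69, 15, 16, 117, 121, 30, 42, 41, 67] [79, 74, 95, 115, 114, 115, 116, 116, 137, 139, 137, 139, 139, 87, 75, 79, 167, 134, 106, 34, 171, 164, 55, 70, 75, 70, 75, 74, 70]
300 [110, 83, 134, 141, 143, 143, 145, 144, 142, 143, 140, 144, 90, 79, 86, 182, 141, 45, 43, 64, 73, 105, 62, 35, 32, 29, 25, 35, 34] [96, 83, 133, 141, 137, 140, 142, 139, 139, 136, 95, 89, 87, 77, 87, 136, 115, 29, 35, 33, 29, 33, 33, 29, 37, 35, 38, 30, 26]
```

Fingers fully open with zero force, and the wrist image shows the caddy unchanged between the pads. Retreating outward along its length.

apply_moves --fingers '[-1,-1,-1,-1,-1,-1,-1,-1,-1,-1,-1,-1]' --translation '[[-0.1,0.5,0],[-0.4,1.5,0],[-0.7,3,0],[-1.2,4.8,0],[-1.6,6.5,0],[-2,8,1],[-2.3,9,3],[-2.5,10,6],[-2.7,11,9],[-2.8,11.5,12],[-3,12,14],[-3,12,14]]' --angular '[[0,0,0],[0,0,0],[0,0,0],[0,0,0],[0,0,0],[0,0,0],[0,0,0],[0,0,0],[0,0,0],[0,0,0],[0,0,0],[0,0,0]]'

```text
t: 25.52
eef_pos: [575.2, 240.4, 226.9]
eef_rot: [1.927, 2.478, 0.005]
force: [-0.8, -0.5, -0.3]
grip_width: 85.4
grip_force: 0.0
```

```bash
python3 - <<'E'
from h import *
s=ctrl.state();print(s["t"],s["eef_pos"],s["force"])
a=ctrl.snapshot("scene")[:,:,::-1];b=ctrl.snapshot("side")[:,:,::-1]
cv2.imwrite("pics/f_a.png",a);cv2.imwrite("pics/f_b.png",b)
a0=cv2.imread("pics/scene0.png");b0=cv2.imread("pics/side0.png")
S=np.array([624,43.5]);y=.248;R=np.array([[np.cos(y),-np.sin(y)],[np.sin(y),np.cos(y)]])
def m(im): h=cv2.cvtColor(im,6).astype(int);return h
for n,p in(("+x-y bot",(25,-100,0)),("+x-y rim",(25,-100,60)),("-x-y rim",(-25,-100,60)),("+x+y bot",(25,100,0)),("+x+y rim",(25,100,60)),("-x+y rim",(-25,100,60)),("-x+y bot",(-25,100,0))):
    X=np.r_[S+R@p[:2],p[2]+64];print(n,proj("scene",X).round(1),proj("side",X).round(1))
for nm,i,i0 in(("scene",a,a0),("side",b,b0)):
    d=(np.abs(i.astype(int)-i0).max(2)>25).astype(np.uint8);d=cv2.morphologyEx(d,cv2.MORPH_OPEN,np.ones((3,3)))
    k,l,st,ce=cv2.connectedComponentsWithStats(d);print(nm,[x.tolist() for x in st[1:] if x[4]>60])
E
```

```text
25.525 [575.19517974 240.42670066 226.89241807] [-0.7951529  -0.46933673 -0.26062313]
+x-y bot [216.7 261.9] [214.9 181.6]
+x-y rim [214.5 244.9] [213.7 166.7]
-x-y rim [217.4 227.3] [229.5 168.9]
+x+y bot [306.4 265.4] [194.9 226.7]
+x+y rim [308.7 248.4] [192.9 211.5]
-x+y rim [307.8 230.5] [210.5 214.3]
-x+y bot [305.7 247.7] [212.  229.5]
scene [[102, 0, 55, 64, 1752], [263, 0, 49, 31, 594], [325, 0, 9, 13, 90], [366, 0, 10, 29, 160], [358, 0, 105, 217, 11133], [331, 17, 9, 40, 197], [284, 63, 48, 42, 993], [204, 100, 48, 9, 331], [144, 110, 49, 30, 573], [41, 118, 71, 33, 940], [245, 134, 17, 9, 109], [139, 144, 219, 122, 10358], [61, 152, 197, 133, 8349], [0, 163, 9, 17, 95], [352, 216, 90, 40, 1463]]
side [[117, 0, 260, 148, 17351], [368, 0, 71, 84, 3607], [441, 0, 29, 18, 361], [404, 17, 108, 177, 9942], [423, 73, 10, 13, 73], [150, 82, 264, 228, 18213], [158, 150, 14, 9, 88], [203, 154, 17, 17, 192], [161, 160, 11, 10, 74], [417, 180, 18, 19, 178], [194, 205, 21, 25, 376], [388, 227, 16, 17, 168], [420, 231, 57, 24, 269], [452, 238, 60, 85, 3279], [173, 265, 66, 69, 1304]]
```

```bash
python3 - <<'E'
from h import *
ctrl.snapshot("scene");a=ctrl.snapshot("scene")
g=cv2.cvtColor(a,7).astype(int);f=cv2.cvtColor(cv2.imread("pics/f_a.png"),6).astype(int);g0=cv2.cvtColor(cv2.imread("pics/scene0.png"),6).astype(int)
print("stability",np.abs(g-f)[220:270,210:312].mean())
for c in(222,230,290,300):print(c,"now",g[222:272,c-1:c+2].mean(1).round().astype(int).tolist())
for r in(256,):print(r,g[r,208:318].tolist())
s=ctrl.state();print(s["t"],s["force"])
b=cv2.imread("pics/f_b.png");gb=cv2.cvtColor(b,6).astype(int)
print("side col 203 rows 200-235",gb[200:236,202:205].mean(1).round().astype(int).tolist())
E
```

```text
stability 2.7160784313725492
222 now [179, 180, 179, 185, 186, 114, 101, 94, 96, 96, 97, 95, 97, 96, 95, 96, 94, 94, 94, 93, 96, 116, 115, 92, 95, 94, 94, 98, 100, 103, 101, 101, 101, 100, 102, 101, 103, 94, 93, 109, 137, 135, 134, 134, 129, 133, 131, 132, 130, 130]
230 now [178, 181, 180, 182, 181, 148, 107, 90, 93, 94, 99, 94, 96, 94, 96, 97, 98, 96, 96, 91, 93, 116, 156, 106, 101, 100, 101, 101, 99, 101, 101, 97, 96, 93, 95, 96, 97, 100, 100, 104, 135, 132, 135, 133, 130, 131, 131, 133, 100, 103]
290 now [160, 162, 162, 160, 159, 162, 163, 164, 169, 134, 94, 100, 102, 100, 101, 102, 100, 103, 102, 100, 99, 94, 94, 95, 109, 121, 91, 97, 96, 94, 95, 96, 94, 93, 96, 95, 94, 95, 99, 103, 98, 93, 111, 187, 185, 183, 177, 180, 183, 182]
300 now [185, 184, 179, 178, 176, 180, 182, 183, 178, 163, 90, 98, 102, 104, 98, 95, 95, 95, 97, 96, 97, 96, 94, 90, 108, 174, 119, 94, 102, 101, 98, 93, 95, 101, 102, 101, 102, 100, 100, 99, 101, 99, 98, 146, 183, 182, 180, 179, 181, 181]
256 [126, 132, 136, 131, 130, 132, 132, 135, 123, 106, 99, 108, 103, 101, 103, 102, 99, 101, 104, 96, 97, 97, 94, 93, 94, 95, 98, 97, 99, 101, 102, 100, 103, 104, 100, 98, 94, 90, 97, 95, 93, 97, 95, 99, 92, 95, 87, 81, 81, 79, 87, 92, 99, 106, 109, 113, 120, 124, 110, 98, 96, 99, 98, 96, 96, 94, 91, 97, 99, 101, 93, 98, 95, 97, 94, 95, 99, 91, 97, 99, 93, 93, 96, 98, 96, 95, 91, 91, 95, 96, 101, 101, 102, 102, 100, 100, 103, 100, 96, 114, 177, 178, 173, 177, 180, 175, 175, 174, 179, 184]
25.725 [ 0.38329798  0.26408226 -0.97088249]
side col 203 rows 200-235 [27, 28, 36, 48, 52, 56, 58, 60, 61, 65, 66, 74, 84, 95, 110, 113, 113, 113, 112, 112, 112, 113, 113, 112, 112, 113, 112, 104, 83, 101, 124, 126, 127, 126, 126, 127]
```

The caddy's bottom edge sits at rows 261.3 and 265.0, against 262.1 and 265.1 predicted for a level hang. The rims match too, so it hangs level on the hook and stays still.

```bash
python3 -c "
from rig import ctrl
print(ctrl.sign_off())"
```

```text
the job is handed in; nothing more can be done
None
```

The caddy was lifted from the trough, stood on the mat and released, then gripped by its body and hung level by its handle on the hook; the job was handed in at 25.7 s with the arm clear, though the sign-off returned no verdict.

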